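Shut off the pressure and stand the soil cell on its pedestal

TASK

First turn the yellow pressure knob fully anticlockwise to its stop. Then lay the soil cell in the blue sloped rest with its red head at the high end and its base down against the foot stop, let go, take it again by the red head, and stand it upright and centred on the narrow brass pedestal, head up, and let go. Set the cell down gently both times, letting go only once it is supported; leave the pressure off and leave the bottle, tin and wrench where they are.

Things in the scene. Friction and masses are not known exactly. Their poses are not given: they have to be found in the camera images.
- cell: Loose soil cell lying on its side, 150 mm long, about 0.34 kg. Origin: centre of the base face; z runs along it to the red head; x, y square to flanges and head. Along z in mm: white base flange 56 x 56 (0 to 12), brown soil-filled tube 44 in diameter (12 to 102), top flange 56 x 56 (102 to 114), red head 30 x 30 (114 to 150). Mass centre near z = 73.
- cell_head (a point): Centre of the outer end of the cell's red head, 150 mm from the cell's origin along its z. Axes as the cell.
- rest: Fixed blue trough sloped 45 degrees on a foot 100 x 150 x 10 mm; rises to its own +y. Origin: centre of the foot on the bench, z up. Floor 80 wide, 130 long; foot stop 30 high at the low end; two cheeks 20 high, 68 apart, along the lowest 24 mm only. Floor meets foot stop at y -50, z 22 mm; the floor's upper edge is at y 42, z 114.
- rest_seat (a point): Where the cell's origin lies when the cell is seated in the rest (on the floor, base against the foot stop, midway between the cheeks): rest x 0, y -69.8, z 41.8 mm. Axes as the rest.
- rest_head (a point): Where cell_head then lies: rest x 0, y 36.3, z 147.9 mm. The seated cell's z axis runs from rest_seat to rest_head (45 degrees up, towards the rest's +y). Axes as the rest.
- station: Fixed white base plate 240 x 110 x 14 mm carrying a round brass pedestal (44 mm in diameter, 60 mm tall, at x = +70 mm) and the pressure knob (at x = -65 mm). Origin: centre of its underside on the bench, z up.
- pedestal_top (a point): Centre of the pedestal's flat top, 74 mm above the bench. Axes as the station.
- pressure_grip (a point): On the knob's vertical axis, at the height to grip it. The yellow knob has a straight bar grip across its top; the point's axes turn with it, the bar lies along the point's x.
- pressure (a joint): Knob angle in rad: 0 is fully anticlockwise seen from above (off, end stop); it grows clockwise to 2.4. It stays where it is left and turns with little effort.
- bottle: Bystander: white bottle with red cap, 60 mm in diameter, 160 mm tall, standing. Origin: centre of its underside.
- tin: Bystander: aluminium sample tin, 68 mm in diameter, 55 mm tall, standing. Origin: centre of its underside.
- wrench: Bystander: steel wrench lying flat along its own x. Origin: centre of its underside.
There are look-alikes about, which are no part of the job. What is shaped like the cell but green or turquoise is not meant.

How it is judged:
By the outcome, as a careful person would: the job done as asked, in the order asked, and still so for the second after the job is handed in, with the robot touching nothing.
It also fails if it takes over 64 s, if anything falls off the work surface, if the arm or the gripper's body presses on something with over 40 N, if the wrist force passes 120 N, or if a joint passes its speed limit or range.

ROBOT

A 6-joint arm with a two-finger parallel gripper is mounted at the origin on the work surface. World frame = base frame: x ahead of the robot, y to its left, z up, the work surface at z = 0. Lengths are in m, angles in degrees, forces in N, time in s.
With the tool pointing down it reaches from about 0.325 to 1 m from the base axis. Payload 5.1 kg.
Tool frame: the origin (TCP) lies midway between the tips of the shut fingers; the grasp point (between the pads) lies 19 mm behind it; z points along the fingers, y is the line along which they close (so a half turn about z gives the same grasp; the last joint's range is limited). The gripper opens to 85 mm and grips with 20 to 120 N. Pads are 22 mm wide; open, the fingers measure 114 mm over their backs; the gripper's body (76 mm by 85 mm) begins 54 mm behind the grasp point. The pads swing forward as they close: fully open they stand 13 mm farther back than shut.
Start: joints at [65.97, 7.093, 94.555, -0, 78.352, -4.733], TCP at [0.215, 0.613, 0.231] pointing down, gripper open.
Joint ranges: [-149.61, 149.61], [-58.7, 133.49], [1.44, 155.28], [-77.14, 257.14], [18.33, 153.61], [-166.67, 166.67]. Speed limits (degrees/s): [147.25, 147.25, 180, 180, 180, 180].

INTERFACE

Orientations are given as [roll, pitch, yaw] about the fixed x, y, z axes, in that order (R = Rz(yaw) Ry(pitch) Rx(roll)).
In Python, from plant import env gives the robot as it stands. The module is installed in compiled form; this text tells all that it offers.
- The arm moves only by the shell command python3 -m creep 'ROWS' [OPENING] [FORCE]. ROWS is JSON, a list of rows, each an object with "dp": the shift along the world's x, y, z in cm, a list of three; "dr": the turn, a rotation vector about the world's x, y, z in degrees, a list of three. A call has 1 to 10 rows; each row shifts and turns the commanded pose from where the row before left it; what a row does not reach is not made up. A row lasts 1/12 s, in which the tool goes at most 41.7 mm and 7.16 degrees, less where a joint would pass 70% of its speed; a pose out of reach is approached as far as the arm can. A call is refused whole if a number of a shift passes 4.17 or a number of a turn 7.16, either way. A call with a gripper value outside its range is refused whole. OPENING is the opening, from 0 (shut) to 1 (fully open), set as the call begins (- or left out, the last holds). The fingers move at their own pace and stop on an object; FORCE is the grip in N (left out, the last holds). Time passes only in rows, so rows that do not move let the fingers close. It gives the time, the measured TCP pose, the force, the opening and the grip force at its end, in the units of the state.
- env.get_state(): the state, without advancing time (a new reading comes with each control period).
- env.read_camera(name): name is "scene" or "side" or "wrist"; returns a dict with "image" (480x640x3 uint8, red, green, blue), "intrinsics" (3x3 intrinsics, pixels), "T" (4x4, takes a point from camera to world coordinates). Camera axes: x right, y up, looking along -z (the intrinsics and any distortion apply to the point x, -y, -z); pixel columns grow to the right and rows downward; lengths in m; the calibration is good to about 2 mm. A picture is of the moment at which its call begins. There is no depth.
- env.hand_in(): hands the job in; it is judged then, once.
Trained networks look in a picture, given as the dict that the camera call returned (one of the last four; its "shot" number tells which), for a name from the list of things; names that differ only in an ending like _2 or _b are one class to them, and where a whole thing is asked for, a point or a joint stands for the part that bears it (a point fixed in the world has none). Each returns a list of dicts, best first, with "score" (0 to 1); they miss things now and then, are a little off and sometimes report something else, mostly with a low value. They report only what shows in the picture. A call takes as long as a camera call. They do not tell look-alikes from the thing itself.
- env.recognise(picture, query): "position" ([x, y, z] in m, in world coordinates, good to about 4 mm: the middle of the surface that is visible of it).
- env.spot_point(picture, query): "position" ([x, y, z] in m, in world coordinates, good to about 4 mm: a listed point, or the origin of a listed thing).
The state is a dict: "t": time; "joint_pos": joint angles; "joint_velocities": joint speeds; "effort": joint torques, N m; "eef_pos": TCP position; "orientation": TCP orientation; "ft_force": force on the tool from outside, world axes, zero at the start; "torque": the same for the moment, N m; "finger_gap": finger opening in m; "grip_force": force on a finger pad.
Only numpy, scipy, OpenCV 4.12 (cv2) and the standard library are available. Lean on these libraries where they do the work, as an engineer would, in place of code of your own. Each camera call takes 0.05 s, during which the arm holds its last target. There are 200 camera calls.

## Working session

There is one attempt and no reset: what is moved stays moved. The work goes in short steps, Python scripts to look and compute and a shell command to move; the robot and the scene stay as the last step left them, time stands still between calls to the robot, and variables do not carry over. Pictures are saved under pics/ and viewed, at most 15 in all, crops included, and the job is handed in when it is done.

```bash
mkdir -p pics; cat > h.py <<'E'
import numpy as np, cv2
from plant import env
def q(pic,names,point=True):
    for n in names:
        f=env.spot_point if point else env.recognise
        for d in f(pic,n)[:3]:
            print(n,'pt' if point else 'rec',np.round(d['position'],4),round(d['score'],2),px(pic,d['position']))
def px(pic,p):
    T=np.linalg.inv(pic['T']);c=T[:3,:3]@np.array(p)+T[:3,3]
    u=pic['intrinsics']@np.array([c[0],-c[1],-c[2]]);return (u[:2]/u[2]).round(0)
def ray(pic,u,v,z):
    d=np.linalg.inv(pic['intrinsics'])@[u,v,1];d=pic['T'][:3,:3]@[d[0],-d[1],-d[2]];o=pic['T'][:3,3]
    return o+d*(z-o[2])/d[2]
def save(pic,n): cv2.imwrite('pics/'+n,cv2.cvtColor(pic['image'],cv2.COLOR_RGB2BGR))
E
python3 - <<'E'
from h import *
for c in ['scene','side']:
    p=env.read_camera(c);save(p,c+'0.png');print(c,p['T'][:3,3].round(2),[k for k in p])
    q(p,['cell','cell_head','rest','rest_seat','rest_head','station','pedestal_top','pressure_grip','bottle','tin','wrench'])
print(env.get_state())
E
```

```text
scene [ 1.29 -0.03  1.48] ['image', 'intrinsics', 'T', 'shot']
cell pt [ 0.4578 -0.383   0.0249] 0.98 [225. 217.]
cell pt [0.4466 0.0515 0.0267] 0.9 [386. 227.]
cell pt [ 0.2188 -0.5112  0.0234] 0.88 [197. 143.]
cell_head pt [ 0.3873 -0.5184  0.0281] 0.98 [182. 190.]
cell_head pt [ 0.459  -0.1776  0.0251] 0.94 [300. 224.]
cell_head pt [0.2981 0.0803 0.0313] 0.87 [399. 182.]
rest pt [ 0.5405 -0.0463 -0.0034] 0.72 [346. 260.]
rest_seat pt [ 0.5533 -0.1119  0.0404] 0.91 [321. 255.]
rest_head pt [ 0.5347 -0.009   0.1438] 0.84 [363. 233.]
station pt [0.5491 0.2834 0.003 ] 0.7 [471. 274.]
pedestal_top pt [0.6117 0.3022 0.0748] 0.84 [486. 285.]
pressure_grip pt [0.4845 0.2621 0.0498] 0.51 [467. 243.]
bottle pt [ 0.7511 -0.1258 -0.0022] 0.78 [307. 332.]
tin pt [7.505e-01 7.640e-02 7.000e-04] 0.63 [388. 340.]
wrench pt [ 0.6975 -0.2963  0.0012] 0.94 [243. 305.]
side [ 0.46 -1.04  0.99] ['image', 'intrinsics', 'T', 'shot']
cell pt [ 0.4614 -0.3842  0.0234] 0.89 [305. 360.]
cell pt [ 0.3436 -0.2422  0.0265] 0.89 [258. 316.]
cell pt [ 0.5122 -0.3225  0.0259] 0.73 [324. 337.]
cell_head pt [0.2961
[... 690 characters left out ...]
6 [393. 331.]
{'t': 1.2, 'joint_pos': array([ 6.59691756e+01,  7.09236474e+00,  9.45553965e+01,  1.95112924e-04,
        7.83524495e+01, -4.73131647e+00]), 'joint_velocities': array([ 0.00177463,  0.02028324, -0.00415968,  0.0063844 , -0.03105949,
       -0.0259069 ]), 'effort': array([-7.73069096e-04, -4.23579419e+01, -3.65759754e+01, -8.19084448e-05,
        4.56784583e-04, -2.88733645e-05]), 'eef_pos': array([0.21483529, 0.613454  , 0.23133008]), 'orientation': array([-1.79999806e+02, -2.07828573e-04,  1.60700453e+02]), 'ft_force': array([-0.34001683, -1.06655596, -0.19253345]), 'torque': array([-0.01843759,  0.01205124,  0.03455099]), 'grip_force': 0.0, 'finger_gap': 0.08546892872894057}
```

View pics/scene0.png

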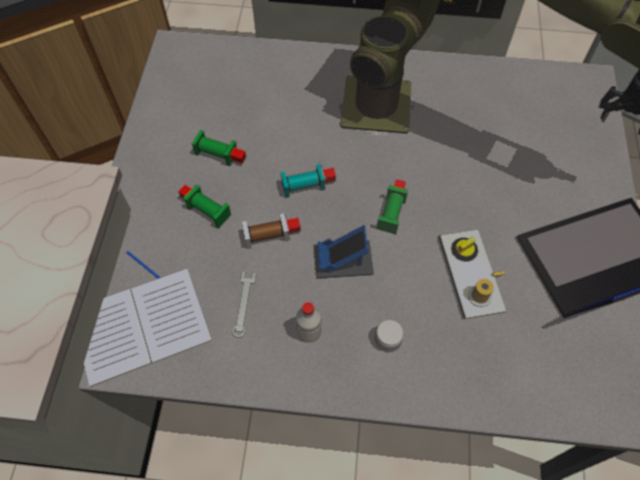

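View pics/side0.png

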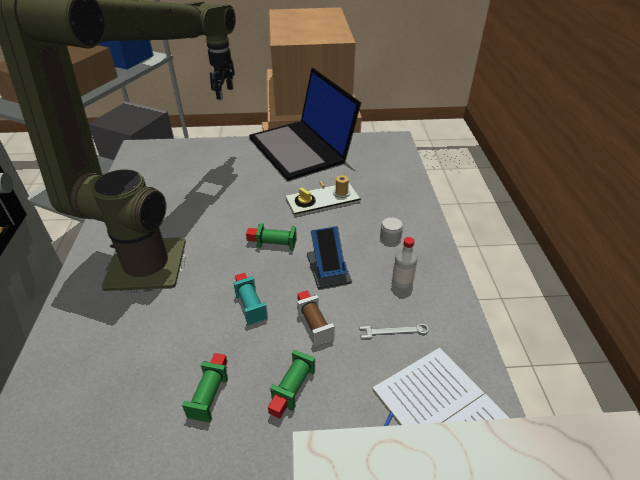

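Candidates for the cell in the scene picture:
- green at (218,150)
- green at (205,205)
- green at (393,207)
- turquoise at (308,180)
- brown tube with white flanges at (268,230), head at (298,225)

The brown one is the cell. The rest is at (345,255), the knob at (466,247) and the pedestal at (484,288). I'll check the choice in one close crop.

```bash
python3 - <<'E'
from h import *
p=env.read_camera('scene');im=p['image'][:,:,::-1]
a=cv2.resize(im[190:265,225:325],(400,300),interpolation=3);b=cv2.resize(im[225:300,420:520],(400,300),interpolation=3)
s=env.read_camera('side')['image'][:,:,::-1]
c=cv2.resize(s[280:355,265:365],(400,300),interpolation=3);d=cv2.resize(s[160:220,282:362],(400,300),interpolation=3)
cv2.imwrite('pics/c1.png',np.vstack([np.hstack([a,b]),np.hstack([c,d])]))
print(ray(p,458,245,.05),ray(p,474,240,.05))
E
```

```text
[0.49274054 0.23962168 0.05      ] [0.47343416 0.28120413 0.05      ]
```

View pics/c1.png

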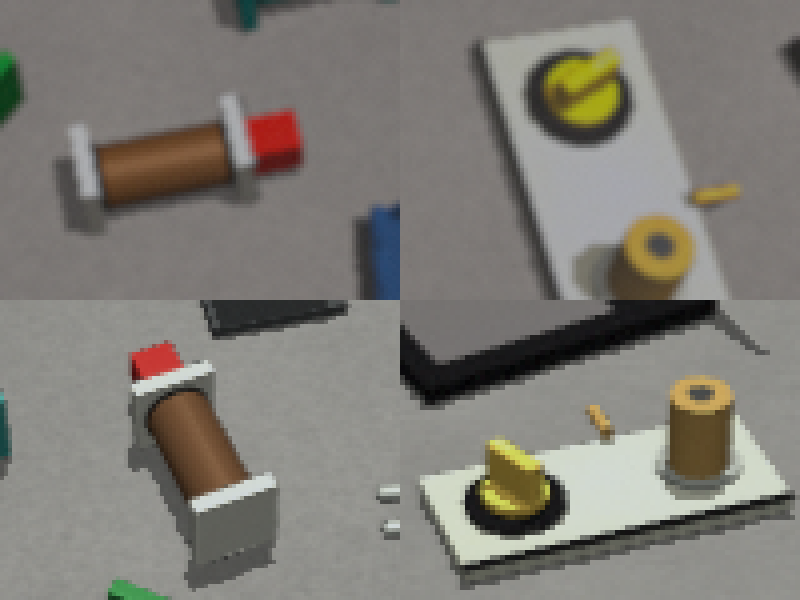

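The crop confirms it: brown tube, white flanges, red head at scene (298,225). The knob bar runs diagonally, about 135° in world. I'll move over the knob now.

```bash
python3 -m creep '[{"dp":[2.25,-2.92,0],"dr":[0,0,-2]},{"dp":[2.25,-2.92,0],"dr":[0,0,-2]},{"dp":[2.25,-2.92,0],"dr":[0,0,-2]},{"dp":[2.25,-2.92,0],"dr":[0,0,-2]},{"dp":[2.25,-2.92,0],"dr":[0,0,-2]},{"dp":[2.25,-2.92,0],"dr":[0,0,-2]},{"dp":[2.25,-2.92,0],"dr":[0,0,-2]},{"dp":[2.25,-2.92,0],"dr":[0,0,-2]},{"dp":[2.25,-2.92,0],"dr":[0,0,-2]},{"dp":[2.25,-2.92,0],"dr":[0,0,-2]}]' 1 40
python3 -m creep '[{"dp":[1.0,-0.5,0],"dr":[0,0,-3]},{"dp":[1.0,-0.5,0],"dr":[0,0,-3]},{"dp":[0,0,0],"dr":[0,0,0]},{"dp":[0,0,0],"dr":[0,0,0]}]'
python3 - <<'E'
from h import *
p=env.read_camera('wrist');save(p,'w1.png');q(p,['pressure_grip','pedestal_top','station'])
im=p['image'];hsv=cv2.cvtColor(im,cv2.COLOR_RGB2HSV)
m=cv2.inRange(hsv,(24,120,60),(34,255,255));n,l,s,c=cv2.connectedComponentsWithStats(m)
for i in range(1,n):
    if s[i,4]>80: print(s[i],c[i])
E
```

```text
t: 2.13
eef_pos: [0.4406, 0.3199, 0.2316]
orientation: [180.0, 0.0, 140.6]
ft_force: [1.4, 0.6, -0.5]
finger_gap: 0.0854
grip_force: 0.0
t: 2.47
eef_pos: [0.46, 0.3113, 0.2313]
orientation: [-180.0, -0.0, 134.7]
ft_force: [-0.0, 0.6, -0.1]
finger_gap: 0.0856
grip_force: 0.0
pressure_grip pt [0.4893 0.2641 0.051 ] 0.86 [296. 274.]
pedestal_top pt [0.6197 0.3003 0.0756] 0.7 [444. 363.]
station pt [ 0.5511  0.2868 -0.0021] 0.84 [361. 281.]
[404 229  21  30 138] [414.54347826 243.49275362]
[ 264  235   55   66 2432] [291.26192434 264.83429276]
[412 335  29  47 704] [424.78125    359.73153409]
```

View pics/w1.png

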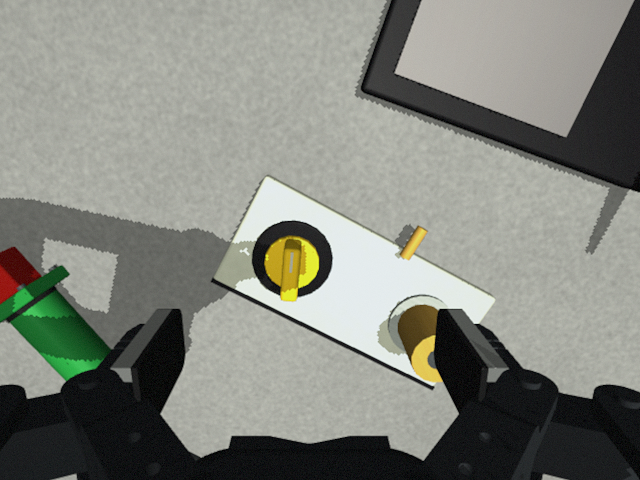

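The wrist view shows the yellow bar running from about (292,240) to (288,298), nearly square to the closing line. The pedestal is clear at (432,355). I'll compute the axis and angle.

```bash
python3 - <<'E'
from h import *
p=env.read_camera('wrist')
for z in (.05,.058):
    a,b=ray(p,292,240,z),ray(p,288.5,298,z);d=a-b
    print(z,a,b,(a+b)/2,np.hypot(*d[:2]),np.degrees(np.arctan2(d[1],d[0])))
print('top plate corners',*[ray(p,*c,.014)[:2].round(4) for c in ((267,177),(213,281),(495,298),(432,386))])
print(ray(p,434,360,.074)) 
E
```

```text
0.05 [0.46608968 0.28323773 0.05      ] [0.49897125 0.24524786 0.05      ] [0.48253046 0.2642428  0.05      ] 0.050243686017593804 130.8773400076662
0.058 [0.46465688 0.28516539 0.058     ] [0.49672677 0.24811329 0.058     ] [0.48069182 0.26663934 0.058     ] 0.04900343534413457 130.8773400076662
top plate corners [0.4187 0.2995] [0.4487 0.196 ] [0.6438 0.3664] [0.6743 0.2643]
[0.61260439 0.29734315 0.074     ]
```

```bash
python3 -m creep '[{"dp":[0.82,-1.61,-3],"dr":[0,0,-2]},{"dp":[0.82,-1.61,-3],"dr":[0,0,-2]},{"dp":[0.81,-1.61,-3],"dr":[0,0,0]},{"dp":[0,0,-3],"dr":[0,0,0]},{"dp":[0,0,-3],"dr":[0,0,0]},{"dp":[0,0,-1.5],"dr":[0,0,0]},{"dp":[0,0,-1.5],"dr":[0,0,0]},{"dp":[0,0,-1],"dr":[0,0,0]},{"dp":[0,0,-0.5],"dr":[0,0,0]},{"dp":[0,0,0],"dr":[0,0,0]}]' 0.6 30
python3 -m creep '[{"dp":[0,0,0],"dr":[0,0,0]},{"dp":[0,0,0],"dr":[0,0,0]},{"dp":[0,0,0],"dr":[0,0,0]},{"dp":[0,0,0],"dr":[0,0,0]},{"dp":[0,0,0],"dr":[0,0,0]},{"dp":[0,0,0],"dr":[0,0,0]}]' 0 30
```

```text
t: 3.55
eef_pos: [0.4835, 0.2632, 0.0353]
orientation: [-179.9, -0.0, 130.7]
ft_force: [-0.2, -0.1, 1.3]
finger_gap: 0.051
grip_force: 0.0
t: 4.05
eef_pos: [0.4854, 0.2638, 0.0378]
orientation: [179.8, 0.0, 130.7]
ft_force: [0.1, 1.2, 5.7]
finger_gap: 0.013
grip_force: 33.2
```

```bash
python3 -c "
from h import *
s=env.get_state();print(s['torque'],s['joint_pos'].round(1))"
```

```text
[ 0.20207956  0.01963394 -0.02835535] [ 22.9   6.4 115.4   0.   58.  -17.8]
```

```bash
python3 -m creep '[{"dp":[0,0,0.1],"dr":[0,0,3]},{"dp":[0,0,0.1],"dr":[0,0,5]},{"dp":[0,0,0],"dr":[0,0,5]},{"dp":[0,0,0],"dr":[0,0,5]},{"dp":[0,0,0],"dr":[0,0,5]},{"dp":[0,0,0],"dr":[0,0,5]}]'
python3 -c "
from h import *
s=env.get_state();print(s['torque'],s['joint_pos'].round(1))"
```

```text
t: 4.55
eef_pos: [0.4851, 0.2634, 0.0379]
orientation: [179.9, 0.1, 158.9]
ft_force: [4.0, 1.0, -5.3]
finger_gap: 0.0133
grip_force: 31.9
[ 0.3843207  -0.74332423 -0.04575061] [ 22.9   6.4 115.5   0.   58.  -46. ]
```

```bash
python3 -m creep '[{"dp":[0,0,0],"dr":[0,0,5]},{"dp":[0,0,0],"dr":[0,0,5]},{"dp":[0,0,0],"dr":[0,0,5]},{"dp":[0,0,0],"dr":[0,0,5]},{"dp":[0,0,0],"dr":[0,0,5]},{"dp":[0,0,0],"dr":[0,0,5]}]'
python3 -c "
from h import *
s=env.get_state();print(s['torque'],s['joint_pos'].round(1))"
```

```text
t: 5.05
eef_pos: [0.485, 0.263, 0.0379]
orientation: [-180.0, 0.1, -171.1]
ft_force: [4.2, 0.3, -3.9]
finger_gap: 0.0133
grip_force: 32.0
[ 0.06817957 -0.75636513 -0.04170367] [ 22.9   6.4 115.5  -0.   58.1 -76. ]
```

```bash
python3 -m creep '[{"dp":[0,0,0],"dr":[0,0,4]},{"dp":[0,0,0],"dr":[0,0,4]},{"dp":[0,0,0],"dr":[0,0,4]}]'
python3 -c "
from h import *
s=env.get_state();print(s['torque'],s['joint_pos'].round(1))"
```

```text
t: 5.3
eef_pos: [0.485, 0.2629, 0.0379]
orientation: [-180.0, 0.1, -159.3]
ft_force: [4.1, -1.9, -3.1]
finger_gap: 0.0133
grip_force: 60.1
[-0.17032424 -0.68980132 -1.51111776] [ 22.9   6.4 115.5  -0.   58.1 -87.8]
```

```bash
python3 -m creep '[{"dp":[0,0,0],"dr":[0,0,1]},{"dp":[0,0,0],"dr":[0,0,0]}]'
python3 -m creep '[{"dp":[0,0,0],"dr":[0,0,0]},{"dp":[0,0,0],"dr":[0,0,0]},{"dp":[0,0,1],"dr":[0,0,0]},{"dp":[0,0,2],"dr":[0,0,0]},{"dp":[-0.5,0,3],"dr":[0,0,0]},{"dp":[-0.5,0,4],"dr":[0,0,0]},{"dp":[-0.5,0,4],"dr":[0,0,0]},{"dp":[-0.5,0,4],"dr":[0,0,0]},{"dp":[0,0,0],"dr":[0,0,0]}]' 0.6 30
python3 - <<'E'
from h import *
s=env.get_state();print(s['torque'],s['joint_pos'].round(1))
p=env.read_camera('wrist');save(p,'w2.png');q(p,['pressure_grip','pedestal_top','station'])
E
```

```text
t: 5.47
eef_pos: [0.485, 0.2629, 0.0379]
orientation: [180.0, 0.1, -158.6]
ft_force: [5.6, -0.4, -5.0]
finger_gap: 0.0132
grip_force: 65.2
t: 6.22
eef_pos: [0.4678, 0.2653, 0.2299]
orientation: [180.0, 1.0, -158.2]
ft_force: [-0.0, 0.8, 1.8]
finger_gap: 0.0513
grip_force: 0.0
[-0.04140814 -0.08024445 -0.018895  ] [ 23.8  -7.8 109.5  -0.   77.3 -87.9]
pressure_grip pt [0.488  0.2605 0.0536] 0.69 [295. 230.]
pedestal_top pt [0.6154 0.2992 0.0803] 0.69 [281. 396.]
station pt [ 0.55    0.2847 -0.0016] 0.56 [297. 281.]
```

View pics/w2.png

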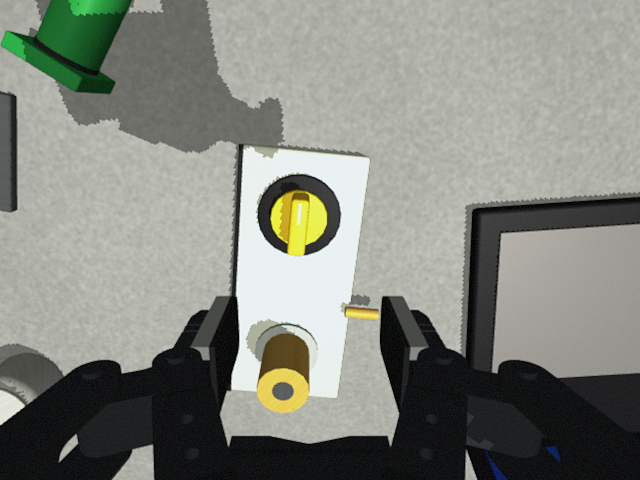

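The bar now lies along the station, at its stop, at (298,225). On to the cell.

```bash
python3 -m creep '[{"dp":[0,-3.65,0.4],"dr":[0,0,-7.1]},{"dp":[0,-3.65,0.4],"dr":[0,0,-7.1]},{"dp":[0,-3.65,0.4],"dr":[0,0,-7.1]},{"dp":[0,-3.65,0.4],"dr":[0,0,-7.1]},{"dp":[0,-3.65,0.4],"dr":[0,0,-7.1]},{"dp":[0,-3.65,0.4],"dr":[0,0,-7.1]},{"dp":[0,-3.65,0],"dr":[0,0,-7.1]},{"dp":[0,-3.65,0],"dr":[0,0,-7.1]},{"dp":[0,-3.65,0],"dr":[0,0,-7.1]},{"dp":[0,-3.65,0],"dr":[0,0,-7.1]}]' 1 30
python3 -m creep '[{"dp":[0.3,-3.65,0],"dr":[0,0,-7.1]},{"dp":[0.2,-3.65,0],"dr":[0,0,-7.1]},{"dp":[0.2,-3.65,0],"dr":[0,0,-7.1]},{"dp":[0,0,0],"dr":[0,0,0]},{"dp":[0,0,0],"dr":[0,0,0]}]'
python3 - <<'E'
from h import *
p=env.read_camera('wrist');save(p,'w3.png');q(p,['cell','cell_head','rest_seat','rest_head'])
E
```

```text
t: 7.25
eef_pos: [0.4629, -0.1033, 0.24]
orientation: [-179.9, -0.2, 130.4]
ft_force: [0.4, -0.0, -0.8]
finger_gap: 0.0851
grip_force: 0.0
t: 7.67
eef_pos: [0.4702, -0.2124, 0.2397]
orientation: [-179.8, -0.2, 109.3]
ft_force: [-0.2, -0.0, 0.4]
finger_gap: 0.0854
grip_force: 0.0
cell pt [ 0.5149 -0.3188  0.0269] 0.91 [319. 324.]
cell pt [ 0.4583 -0.3881  0.0227] 0.76 [240. 365.]
cell_head pt [ 0.4672 -0.1794  0.0284] 0.69 [322. 163.]
rest_seat pt [ 0.5525 -0.1141  0.0406] 0.66 [454. 121.]
```

View pics/w3.png

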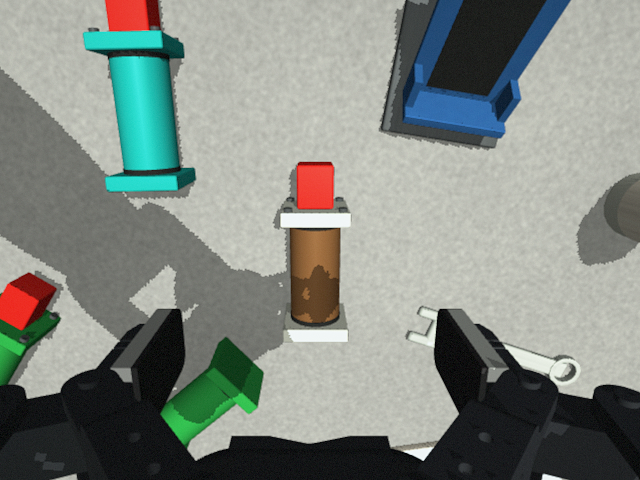

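```bash
python3 - <<'E'
from h import *
p=env.read_camera('wrist');print('cam',p['T'][:3,3])
a=ray(p,315.5,163,.043);b=ray(p,316.5,342,.056);d=(a-b)[:2];print('head,base',a,b,np.hypot(*d),np.degrees(np.arctan2(d[1],d[0])))
a=ray(p,315.5,213,.056);d=(a-b)[:2];print('topfl (102)',a,np.hypot(*d),np.degrees(np.arctan2(d[1],d[0])))
print('foot front corners',ray(p,384,130,.01),ray(p,494,147,.01))
print('stop top corners',*[ray(p,u,v,.043) for u,v in((405,116),(502,136))])
q(p,['rest','rest_seat','rest_head','bottle'])
p=env.read_camera('side');q(p,['cell_head','rest','rest_seat','rest_head']);p=env.read_camera('scene');q(p,['rest','rest_seat','rest_head'])
E
```

```text
cam [ 0.44660013 -0.14426555  0.38457515]
head,base [ 0.46354235 -0.17793855  0.043     ] [ 0.51576932 -0.32101874  0.056     ] 0.15231414673390847 110.05303716615407
topfl (102) [ 0.47617242 -0.2135457   0.056     ] 0.11453545622290012 110.22559719382744
foot front corners [ 0.51086461 -0.13532408  0.01      ] [ 0.60577166 -0.1167226   0.01      ]
stop top corners [ 0.5164836  -0.12098176  0.043     ] [ 0.59385054 -0.10945536  0.043     ]
rest pt [ 0.5373 -0.0435 -0.001 ] 0.75 [454.  33.]
rest_seat pt [ 0.5544 -0.1141  0.0435] 0.91 [454. 124.]
bottle pt [ 7.473e-01 -1.209e-01  2.000e-04] 0.91 [626. 203.]
cell_head pt [0.295  0.0801 0.0299] 0.87 [245. 234.]
cell_head pt [ 0.3826 -0.5218  0.0288] 0.85 [271. 414.]
cell_head pt [ 0.465  -0.1768  0.0293] 0.83 [303. 294.]
rest pt [ 0.5411 -0.0441 -0.004 ] 0.97 [327. 267.]
rest_seat pt [ 0.5499 -0.1116  0.0412] 0.78 [332. 272.]
rest_head pt [ 0.5367 -0.007   0.1474] 0.87 [325. 220.]
rest pt [ 0.5407 -0.0446 -0.0048] 0.91 [347. 261.]
rest_seat pt [ 0.554  -0.1155  0.0415] 0.88 [320. 254.]
rest_head pt [ 0.5328 -0.0108  0.1438] 0.7 [363. 232.]
```

The cell is at wrist pixels (316,165) to (316,341), lying along 110° with its base near (0.515,-0.320). That matches its 150 mm length. My foot and stop estimates for the rest differ by a few mm, so I'll take one straight look at it.

```bash
python3 -m creep '[{"dp":[1.4,2.6,0.8],"dr":[0,0,-2]},{"dp":[1.4,2.6,0.8],"dr":[0,0,-2]},{"dp":[1.4,2.6,0.8],"dr":[0,0,-2]},{"dp":[1.4,2.6,0.8],"dr":[0,0,-2]},{"dp":[1.4,2.6,0.8],"dr":[0,0,-1]},{"dp":[0,0,0],"dr":[0,0,0]},{"dp":[0,0,0],"dr":[0,0,0]}]'
python3 - <<'E'
from h import *
p=env.read_camera('wrist');save(p,'w4.png');q(p,['rest','rest_seat','rest_head'])
np.savez('w4.npz',T=p['T'],intrinsics=p['intrinsics'])
E
```

```text
t: 9.2
eef_pos: [0.5419, -0.0805, 0.2828]
orientation: [180.0, 0.0, 100.6]
ft_force: [-0.8, -0.6, 0.3]
finger_gap: 0.0852
grip_force: 0.0
rest pt [ 5.43e-01 -4.70e-02  1.00e-04] 0.66 [318. 153.]
rest_seat pt [ 0.5534 -0.1129  0.042 ] 0.91 [316. 230.]
rest_head pt [ 0.5337 -0.0071  0.1465] 0.91 [320. 108.]
rest_head pt [0.7469 0.0722 0.0016] 0.54 [557.  66.]
```

View pics/w4.png

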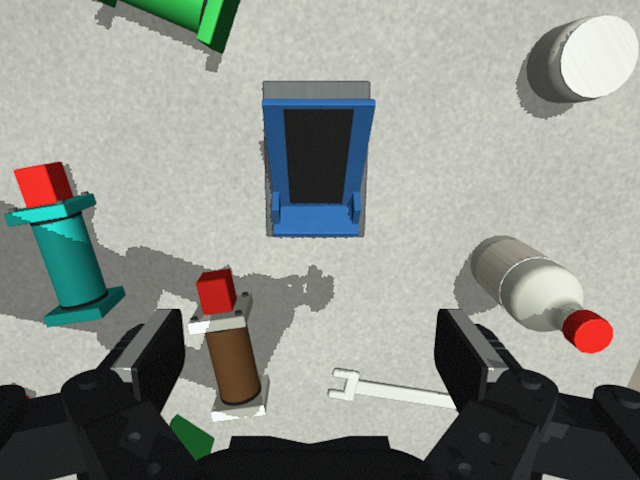

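The rest's corners are clear. The floor's upper edge runs (264,106) to (374,106), the foot's far edge (263,82) to (370,81), and the stop is at row ~235. I'll fit the pose from these.

```bash
python3 - <<'E'
from h import *
from scipy.optimize import least_squares
z=np.load('w4.npz');p={k:z[k] for k in z}
T=np.linalg.inv(p['T'])
M=np.array([[-40,42,114],[40,42,114],[-50,75,10],[50,75,10]])/1e3
U=np.array([[264,106],[374,106],[263,82],[370,81.]])
def pr(w):
    c=(T[:3,:3]@w.T).T+T[:3,3];u=(p['intrinsics']@np.c_[c[:,0],-c[:,1],-c[:,2]].T).T;return u[:,:2]/u[:,2:]
def W(v,M):
    c,s=np.cos(v[2]),np.sin(v[2]);return M@np.array([[c,s,0],[-s,c,0],[0,0,1]])+[v[0],v[1],0]
r=least_squares(lambda v:(pr(W(v,M))-U).ravel(),[.54,-.045,.16]);v=r.x
print(v[:2],np.degrees(v[2]));print(r.fun.reshape(-1,2).round(1))
N=np.array([[0,-69.8,41.8],[0,36.3,147.9],[0,-71.2,43.2],[-40,-71.2,43.2],[40,-71.2,43.2],[0,-50,22],[-50,-75,10],[50,-75,10]])/1e3
for a,b in zip(W(v,N),pr(W(v,N))):print(a.round(4),b.round(0))
E
```

```text
[ 0.54237554 -0.05051454] 10.837915752900384
[[-2.   5.9]
 [ 1.9  5.4]
 [-1.1 -7.3]
 [ 1.1 -6.8]]
[ 0.5555 -0.1191  0.0418] [317. 236.]
[ 0.5355 -0.0149  0.1479] [320. 121.]
[ 0.5558 -0.1204  0.0432] [317. 238.]
[ 0.5165 -0.128   0.0432] [274. 238.]
[ 0.595  -0.1129  0.0432] [360. 238.]
[ 0.5518 -0.0996  0.022 ] [317. 211.]
[ 0.5074 -0.1336  0.01  ] [267. 233.]
[ 0.6056 -0.1148  0.01  ] [366. 232.]
```

The foot edges disagree with the blue parts, but the blue edges and the networks agree. I'll take the rest origin as about (0.542,-0.0455) and yaw 10°, which puts the seat at (0.554,-0.114). The foot stop can be found by feel. Now grasping the cell.

```bash
python3 -m creep '[{"dp":[-0.85,-2.93,-1.5],"dr":[0,0,1.6]},{"dp":[-0.85,-2.93,-1.5],"dr":[0,0,1.6]},{"dp":[-0.85,-2.93,-1.5],"dr":[0,0,1.6]},{"dp":[-0.85,-2.93,-1.5],"dr":[0,0,1.6]},{"dp":[-0.85,-2.93,-1.5],"dr":[0,0,1.6]},{"dp":[-0.82,-2.91,-1.5],"dr":[0,0,1.4]},{"dp":[0,0,-3.5],"dr":[0,0,0]},{"dp":[0,0,-3.5],"dr":[0,0,0]},{"dp":[0,0,-3.5],"dr":[0,0,0]},{"dp":[0,0,0],"dr":[0,0,0]}]' 1 40
python3 - <<'E'
from h import *
s=env.get_state();print(s['eef_pos'],s['orientation'],s['joint_pos'].round(1))
p=env.read_camera('wrist');q(p,['cell','cell_head'])
E
```

```text
t: 10.23
eef_pos: [0.4846, -0.2549, 0.079]
orientation: [-179.5, -0.7, 109.7]
ft_force: [-1.9, 1.1, -1.7]
finger_gap: 0.0853
grip_force: 0.0
[ 0.48456018 -0.25485194  0.07897468] [-179.47146278   -0.68992397  109.65759214] [-33.4   3.1 114.4  -0.   63.4 -53. ]
cell pt [ 0.4571 -0.3896  0.0228] 0.83 [188. 457.]
cell pt [ 0.5138 -0.3176  0.0294] 0.67 [325. 391.]
cell pt [ 0.3446 -0.2408  0.0271] 0.67 [ 31. 138.]
cell_head pt [ 0.4682 -0.1799  0.0286] 0.96 [336. 101.]
```

```bash
python3 -m creep '[{"dp":[0.1,0,-2.5],"dr":[0,0,0]},{"dp":[0,0,-2],"dr":[0,0,0]},{"dp":[0,0,-1.5],"dr":[0,0,0]},{"dp":[0,0,-0.8],"dr":[0,0,0]},{"dp":[0,0,-0.3],"dr":[0,0,0]},{"dp":[0,0,0],"dr":[0,0,0]},{"dp":[0,0,0],"dr":[0,0,0]}]' 1 40
python3 -m creep '[{"dp":[0,0,0],"dr":[0,0,0]},{"dp":[0,0,0],"dr":[0,0,0]},{"dp":[0,0,0],"dr":[0,0,0]},{"dp":[0,0,0],"dr":[0,0,0]},{"dp":[0,0,0],"dr":[0,0,0]},{"dp":[0,0,0],"dr":[0,0,0]},{"dp":[0,0,0],"dr":[0,0,0]}]' 0 40
```

```text
t: 10.97
eef_pos: [0.4929, -0.2578, 0.0183]
orientation: [179.9, 0.1, 109.8]
ft_force: [-0.1, -0.2, 0.9]
finger_gap: 0.0852
grip_force: 0.0
t: 11.55
eef_pos: [0.492, -0.2573, 0.0172]
orientation: [180.0, 0.0, 109.8]
ft_force: [-2.2, 0.8, 6.2]
finger_gap: 0.0425
grip_force: 41.5
```

The grip sits about 9 mm high on the round tube, so I'll open, go lower and regrip.

```bash
python3 -m creep '[{"dp":[0,0,0],"dr":[0,0,0]},{"dp":[0,0,0],"dr":[0,0,0]},{"dp":[0,0,-0.5],"dr":[0,0,0]},{"dp":[0,0,-0.3],"dr":[0,0,0]},{"dp":[0,0,0],"dr":[0,0,0]},{"dp":[0,0,0],"dr":[0,0,0]}]' 1 40
python3 -m creep '[{"dp":[0,0,0],"dr":[0,0,0]},{"dp":[0,0,0],"dr":[0,0,0]},{"dp":[0,0,0],"dr":[0,0,0]},{"dp":[0,0,0],"dr":[0,0,0]},{"dp":[0,0,0],"dr":[0,0,0]},{"dp":[0,0,0],"dr":[0,0,0]},{"dp":[0,0,0],"dr":[0,0,0]}]' 0 40
```

```text
t: 12.05
eef_pos: [0.4911, -0.2566, 0.0075]
orientation: [-180.0, -0.1, 109.8]
ft_force: [-0.0, -0.9, -0.3]
finger_gap: 0.0858
grip_force: 0.0
t: 12.63
eef_pos: [0.492, -0.2571, 0.0087]
orientation: [180.0, 0.0, 109.8]
ft_force: [1.3, 0.7, 1.3]
finger_gap: 0.0433
grip_force: 41.4
```

```bash
python3 -m creep '[{"dp":[0,0,1],"dr":[0,0,0]},{"dp":[0,0,2.5],"dr":[0,0,-2]},{"dp":[0,0,3.5],"dr":[0,0,-3.8]},{"dp":[0,0,3],"dr":[0,0,-4]},{"dp":[0,0,0],"dr":[0,0,0]}]' 0 50
python3 -m creep '[{"dp":[0.8,1.7,0.5],"dr":[5.54,0.98,0]},{"dp":[0.8,1.7,0.5],"dr":[5.54,0.98,0]},{"dp":[0.8,1.7,0.5],"dr":[5.54,0.98,0]},{"dp":[0.8,1.7,0.5],"dr":[5.54,0.98,0]},{"dp":[0.8,1.7,0.5],"dr":[5.54,0.98,0]},{"dp":[0.8,1.7,0.5],"dr":[5.54,0.98,0]},{"dp":[0.8,1.7,0.5],"dr":[5.54,0.98,0]},{"dp":[0.7,1.7,0.5],"dr":[5.54,0.98,0]},{"dp":[0,0,0],"dr":[0,0,0]},{"dp":[0,0,0],"dr":[0,0,0]}]'
python3 - <<'E'
from h import *
from scipy.spatial.transform import Rotation as R
s=env.get_state();Q=R.from_euler('xyz',s['orientation'],degrees=True).as_matrix();print(Q.round(3),s['joint_pos'].round(1))
for c in('side','scene'):
    p=env.read_camera(c);q(p,['cell','cell_head','rest_seat']);save(p,c+'5.png')
E
```

```text
t: 13.05
eef_pos: [0.495, -0.2592, 0.1157]
orientation: [179.5, 0.5, 99.9]
ft_force: [2.0, -0.9, -1.5]
finger_gap: 0.0426
grip_force: 51.8
t: 13.88
eef_pos: [0.5537, -0.121, 0.1461]
orientation: [-179.7, -45.0, 99.9]
ft_force: [0.1, -0.2, -3.0]
finger_gap: 0.0429
grip_force: 51.7
[[-0.121  0.985 -0.126]
 [ 0.697  0.175  0.695]
 [ 0.707 -0.003 -0.707]] [-32.6  17.4  99.3  31.4  96.4 -48.5]
cell pt [ 0.5607 -0.1818  0.1099] 0.93 [339. 273.]
cell pt [ 0.4629 -0.3838  0.0264] 0.93 [305. 359.]
cell pt [ 0.2241 -0.5096  0.0333] 0.72 [198. 413.]
cell_head pt [ 0.2893 -0.096   0.0303] 0.93 [240. 275.]
cell_head pt [ 0.2576 -0.3634  0.0274] 0.93 [220. 356.]
cell_head pt [ 0.5464 -0.0743  0.2204] 0.69 [331. 214.]
rest_seat pt [ 0.5476 -0.1097  0.0428] 0.97 [331. 271.]
cell pt [0.4427 0.0524 0.0262] 0.94 [386. 226.]
cell pt [ 0.4602 -0.3816  0.0222] 0.91 [226. 218.]
cell pt [ 0.2211 -0.5158  0.0291] 0.91 [195. 142.]
cell_head pt [ 0.3896 -0.5169  0.0249] 0.98 [182. 191.]
cell_head pt [ 0.2871 -0.106   0.0279] 0.92 [333. 173.]
cell_head pt [ 0.5473 -0.0764  0.221 ] 0.76 [336. 218.]
rest_seat pt [ 0.5505 -0.1151  0.0402] 0.74 [320. 254.]
```

```bash
python3 -m creep '[{"dp":[0,0.35,0.4],"dr":[0,0,0]},{"dp":[-0.25,1.39,-1.41],"dr":[0,0,0]},{"dp":[-0.25,1.39,-1.41],"dr":[0,0,0]},{"dp":[-0.25,1.39,-1.41],"dr":[0,0,0]},{"dp":[-0.18,1.04,-1.06],"dr":[0,0,0]},{"dp":[-0.12,0.7,-0.71],"dr":[0,0,0]},{"dp":[0,0,0],"dr":[0,0,0]},{"dp":[0,0,0],"dr":[0,0,0]}]'
python3 -m creep '[{"dp":[-0.03,0.21,-0.21],"dr":[0,0,0]},{"dp":[-0.03,0.14,-0.14],"dr":[0,0,0]},{"dp":[0,0,0],"dr":[0,0,0]}]'
python3 - <<'E'
from h import *
for c in('side','scene'):
    p=env.read_camera(c);q(p,['cell','cell_head'])
    save(p,c+'6.png')
a=cv2.imread('pics/side6.png')[170:320,250:400];b=cv2.imread('pics/scene6.png')[170:320,270:420]
cv2.imwrite('pics/c6.png',np.hstack([cv2.resize(a,(400,400)),cv2.resize(b,(400,400))]))
E
```

```text
t: 14.95
eef_pos: [0.5442, -0.0582, 0.0924]
orientation: [-180.0, -45.0, 100.0]
ft_force: [0.9, -0.8, -2.3]
finger_gap: 0.0426
grip_force: 51.8
t: 15.2
eef_pos: [0.5439, -0.0552, 0.0892]
orientation: [180.0, -45.0, 100.0]
ft_force: [0.7, -0.5, -3.1]
finger_gap: 0.0425
grip_force: 51.8
cell pt [ 0.4632 -0.3826  0.0268] 0.85 [305. 359.]
cell pt [0.4481 0.0536 0.0238] 0.84 [295. 239.]
cell pt [ 0.5565 -0.116   0.0517] 0.79 [335. 271.]
cell_head pt [0.2949 0.0829 0.0266] 0.94 [246. 235.]
cell_head pt [ 0.289  -0.0965  0.0296] 0.88 [240. 276.]
cell_head pt [ 0.536  -0.0089  0.1615] 0.85 [325. 216.]
cell pt [ 0.2206 -0.5155  0.0292] 0.9 [195. 142.]
cell pt [0.4464 0.0514 0.0286] 0.86 [386. 227.]
cell pt [ 0.5574 -0.1154  0.0562] 0.61 [319. 253.]
cell_head pt [ 0.2586 -0.3672  0.0302] 0.84 [243. 157.]
cell_head pt [ 0.5375 -0.0088  0.1645] 0.75 [364. 229.]
cell_head pt [ 0.3877 -0.5206  0.0266] 0.63 [181. 190.]
```

View pics/c6.png

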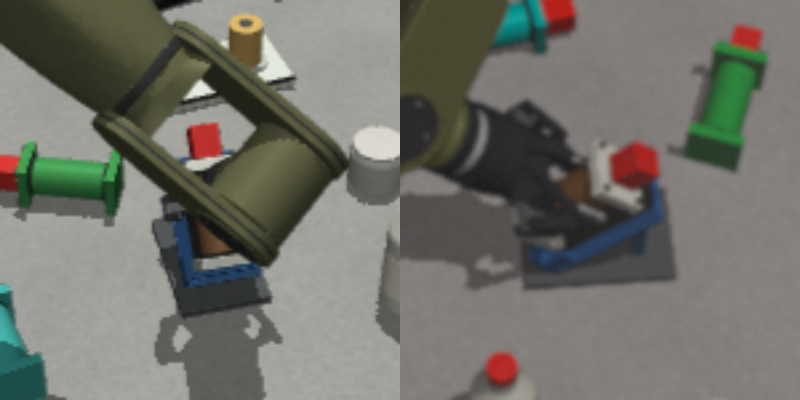

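The cell hovers between the cheeks: head at crop (205,140), flange over the stop at (215,262). I'll lower it in small steps until contact.

```bash
python3 -m creep '[{"dp":[-0.02,0.14,-0.14],"dr":[0,0,0]},{"dp":[-0.02,0.14,-0.14],"dr":[0,0,0]},{"dp":[-0.02,0.14,-0.14],"dr":[0,0,0]},{"dp":[0,0,0],"dr":[0,0,0]}]'
python3 -m creep '[{"dp":[-0.02,0.1,-0.1],"dr":[0,0,0]},{"dp":[-0.02,0.1,-0.1],"dr":[0,0,0]},{"dp":[0,0,0],"dr":[0,0,0]}]'
python3 -m creep '[{"dp":[-0.02,0.1,-0.1],"dr":[0,0,0]},{"dp":[0,0,0],"dr":[0,0,0]}]'
```

```text
t: 15.83
eef_pos: [0.5425, -0.0502, 0.0841]
orientation: [-179.9, -45.0, 100.0]
ft_force: [0.1, -0.5, -3.5]
finger_gap: 0.0426
grip_force: 51.8
t: 16.08
eef_pos: [0.5423, -0.0484, 0.0824]
orientation: [-179.9, -45.0, 100.0]
ft_force: [0.8, 0.8, -3.4]
finger_gap: 0.0428
grip_force: 51.8
t: 16.25
eef_pos: [0.5422, -0.0475, 0.0815]
orientation: [-180.0, -45.0, 100.0]
ft_force: [-0.1, -0.3, -2.3]
finger_gap: 0.0429
grip_force: 51.8
```

```bash
python3 -m creep '[{"dp":[-0.01,0.08,-0.08],"dr":[0,0,0]},{"dp":[0,0,0],"dr":[0,0,0]}]'
python3 -m creep '[{"dp":[-0.01,0.08,-0.08],"dr":[0,0,0]},{"dp":[0,0,0],"dr":[0,0,0]}]'
python3 -m creep '[{"dp":[-0.01,0.08,-0.08],"dr":[0,0,0]},{"dp":[0,0,0],"dr":[0,0,0]}]'
```

```text
t: 16.42
eef_pos: [0.5423, -0.0472, 0.0812]
orientation: [-180.0, -45.0, 100.0]
ft_force: [-1.8, -2.5, -1.0]
finger_gap: 0.0428
grip_force: 52.0
t: 16.58
eef_pos: [0.5424, -0.0472, 0.0812]
orientation: [-180.0, -44.9, 100.0]
ft_force: [-3.0, -6.4, 1.9]
finger_gap: 0.0426
grip_force: 52.6
t: 16.75
eef_pos: [0.5424, -0.0472, 0.0811]
orientation: [180.0, -44.9, 100.1]
ft_force: [-4.3, -10.1, 6.2]
finger_gap: 0.0425
grip_force: 53.2
```

Floor contact. I'll ease off 1 mm and slide down to the foot stop.

```bash
python3 -m creep '[{"dp":[0.01,-0.13,0.13],"dr":[0,0,0]},{"dp":[0.03,-0.14,-0.14],"dr":[0,0,0]},{"dp":[0.03,-0.14,-0.14],"dr":[0,0,0]},{"dp":[0,0,0],"dr":[0,0,0]}]'
python3 -m creep '[{"dp":[0.02,-0.14,-0.14],"dr":[0,0,0]},{"dp":[0,0,0],"dr":[0,0,0]}]'
python3 -m creep '[{"dp":[0.02,-0.1,-0.1],"dr":[0,0,0]},{"dp":[0,0,0],"dr":[0,0,0]}]'
```

```text
t: 17.08
eef_pos: [0.5435, -0.0496, 0.0787]
orientation: [179.9, -45.0, 100.1]
ft_force: [-0.0, -2.3, 4.1]
finger_gap: 0.0428
grip_force: 52.6
t: 17.25
eef_pos: [0.5438, -0.051, 0.0773]
orientation: [179.9, -45.0, 100.1]
ft_force: [-0.8, -2.4, 5.7]
finger_gap: 0.0426
grip_force: 52.7
t: 17.42
eef_pos: [0.544, -0.0519, 0.0763]
orientation: [179.9, -45.0, 100.1]
ft_force: [0.8, -2.5, 5.1]
finger_gap: 0.0425
grip_force: 52.7
```

```bash
python3 -m creep '[{"dp":[0.02,-0.1,-0.1],"dr":[0,0,0]},{"dp":[0,0,0],"dr":[0,0,0]}]'
python3 -m creep '[{"dp":[0.02,-0.1,-0.1],"dr":[0,0,0]},{"dp":[0,0,0],"dr":[0,0,0]}]'
```

```text
t: 17.58
eef_pos: [0.544, -0.0521, 0.0762]
orientation: [179.9, -45.2, 100.1]
ft_force: [-0.9, 0.4, 7.1]
finger_gap: 0.0428
grip_force: 52.6
t: 17.75
eef_pos: [0.544, -0.0522, 0.0761]
orientation: [179.9, -45.4, 100.2]
ft_force: [-2.2, 4.2, 13.1]
finger_gap: 0.0424
grip_force: 52.6
```

Both the floor and the foot stop now carry the cell. Releasing and backing off along the tool axis.

```bash
python3 -m creep '[{"dp":[0,0.05,0.05],"dr":[0,0,0]},{"dp":[0,0,0],"dr":[0,0,0]},{"dp":[0,0,0],"dr":[0,0,0]},{"dp":[0,0,0],"dr":[0,0,0]}]' 0.75 40
python3 -m creep '[{"dp":[0.12,-0.7,0.71],"dr":[0,0,0]},{"dp":[0.25,-1.4,1.41],"dr":[0,0,0]},{"dp":[0.37,-2.1,2.1],"dr":[0,0,0]},{"dp":[0.37,-2.1,2.1],"dr":[0,0,0]},{"dp":[0,-0.5,3],"dr":[0,0,0]},{"dp":[0,0,3],"dr":[0,0,0]},{"dp":[0,0,0],"dr":[0,0,0]},{"dp":[0,0,0],"dr":[0,0,0]}]' 1
python3 - <<'E'
from h import *
s=env.get_state();print(s['joint_pos'].round(1))
for c in('side','scene','wrist'):
    p=env.read_camera(c);q(p,['cell','cell_head'])
    save(p,c+'7.png')
a=cv2.imread('pics/side7.png')[170:320,250:400];b=cv2.imread('pics/wrist7.png')
cv2.imwrite('pics/c7.png',np.hstack([cv2.resize(a,(360,360)),cv2.resize(b,(440,360))]))
E
```

```text
t: 18.08
eef_pos: [0.5432, -0.053, 0.0732]
orientation: [-179.9, -45.0, 100.0]
ft_force: [-1.3, 0.3, 0.4]
finger_gap: 0.0641
grip_force: 0.0
t: 18.75
eef_pos: [0.5558, -0.1226, 0.1996]
orientation: [179.7, -44.8, 100.2]
ft_force: [-0.1, 0.2, -0.2]
finger_gap: 0.0855
grip_force: 0.0
[-32.7  14.2  97.5  31.9 100.3 -46.1]
cell pt [ 0.5516 -0.1157  0.038 ] 0.93 [333. 274.]
cell pt [ 0.4587 -0.3831  0.0279] 0.85 [303. 359.]
cell pt [0.4468 0.0557 0.0271] 0.74 [295. 238.]
cell_head pt [ 0.2915 -0.098   0.0275] 0.85 [241. 276.]
cell_head pt [ 0.3843 -0.5252  0.0305] 0.83 [271. 415.]
cell_head pt [0.2968 0.0831 0.0281] 0.7 [246. 234.]
cell pt [ 0.3416 -0.2421  0.0309] 0.94 [283. 184.]
cell pt [ 0.4601 -0.3853  0.0228] 0.92 [224. 218.]
cell pt [0.4474 0.0512 0.029 ] 0.9 [386. 227.]
cell_head pt [ 0.387  -0.5212  0.0291] 0.95 [181. 189.]
cell_head pt [ 0.2888 -0.1015  0.0256] 0.83 [335. 174.]
cell_head pt [0.2998 0.0828 0.0287] 0.72 [400. 183.]
cell pt [ 0.5556 -0.1118  0.0441] 0.84 [316. 372.]
cell pt [0.4463 0.0595 0.0263] 0.67 [232. 171.]
cell_head pt [0.3007 0.0836 0.0256] 0.92 [ 97. 133.]
cell_head pt [ 0.5396 -0.0071  0.1502] 0.63 [321. 152.]
```

View pics/c7.png

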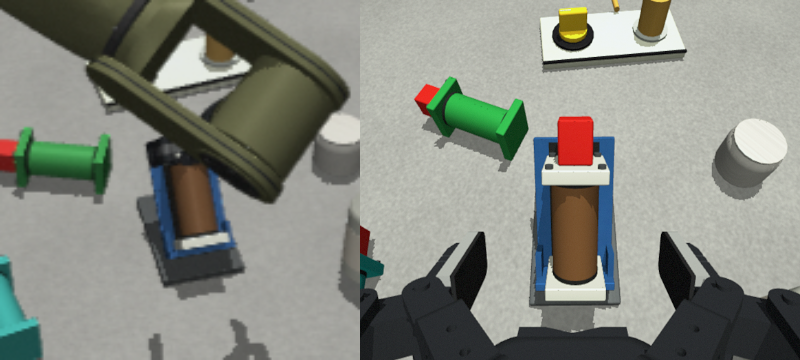

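The cell is seated and centred in the rest, base against the stop and head high, at (575,140) in the composite. Now I'll swing the tool round to point down the cell's axis above the head.

```bash
python3 -m creep '[{"dp":[-0.2,0.6,1.5],"dr":[-6.8,-1.2,0]},{"dp":[-0.2,0.8,1.5],"dr":[-6.8,-1.2,0]},{"dp":[-0.2,0.8,1.5],"dr":[-6.8,-1.2,0]},{"dp":[-0.2,0.8,1.5],"dr":[-6.8,-1.2,0]},{"dp":[-0.2,0.8,1.5],"dr":[-6.8,-1.2,0]},{"dp":[-0.2,1.6,0],"dr":[-6.8,-1.2,0]},{"dp":[-0.2,1.6,0],"dr":[-6.8,-1.2,0]},{"dp":[-0.2,1.6,0],"dr":[-6.8,-1.2,0]},{"dp":[-0.2,1.6,0],"dr":[-6.8,-1.2,0]},{"dp":[-0.2,1.6,0],"dr":[-6.8,-1.2,0]}]' 1 40
python3 -c "
from h import *
s=env.get_state();print(s['joint_pos'].round(1))"
python3 -m creep '[{"dp":[-0.2,1.6,0],"dr":[-6.8,-1.2,0]},{"dp":[-0.2,1.6,0],"dr":[-6.8,-1.2,0]},{"dp":[-0.2,1.3,0],"dr":[-6.8,-1.2,0]},{"dp":[0,0,0],"dr":[0,0,0]},{"dp":[0,0,0],"dr":[0,0,0]}]'
python3 - <<'E'
from h import *
from scipy.spatial.transform import Rotation as R
s=env.get_state();Q=R.from_euler('xyz',s['orientation'],degrees=True).as_matrix();print(Q.round(3),s['joint_pos'].round(1))
p=env.read_camera('wrist');q(p,['cell_head','cell','rest_head']);save(p,'w8.png')
E
```

```text
t: 20.03
eef_pos: [0.5347, -0.0023, 0.2737]
orientation: [179.8, 24.4, 99.9]
ft_force: [0.3, 0.9, -0.4]
finger_gap: 0.0856
grip_force: 0.0
[  6.2  -9.5 109.2 -24.7  79.4   0.6]
t: 20.45
eef_pos: [0.5279, 0.0435, 0.2701]
orientation: [-179.7, 44.7, 100.4]
ft_force: [0.3, -0.6, 0.0]
finger_gap: 0.0855
grip_force: 0.0
[[-0.128  0.984  0.122]
 [ 0.699  0.177 -0.693]
 [-0.704 -0.004 -0.711]] [ 19.7  -4.3 110.1 -44.1  85.4  17.7]
cell_head pt [ 0.2613 -0.367   0.0291] 0.92 [ 67. 229.]
cell_head pt [ 0.3865 -0.5188  0.0261] 0.88 [173. 278.]
cell_head pt [ 0.5398 -0.0104  0.1504] 0.81 [315. 156.]
cell pt [ 0.4614 -0.3858  0.0258] 0.96 [216. 246.]
cell pt [ 0.5562 -0.1089  0.0422] 0.91 [312. 136.]
cell pt [ 0.2168 -0.5123  0.029 ] 0.87 [ 66. 270.]
```

```bash
python3 -m creep '[{"dp":[0.17,-0.42,-2.5],"dr":[0,0,0]},{"dp":[0,0,-2.5],"dr":[0,0,0]},{"dp":[0,0,-2.3],"dr":[0,0,0]},{"dp":[0.25,-1.39,-1.41],"dr":[0,0,0]},{"dp":[0.25,-1.39,-1.41],"dr":[0,0,0]},{"dp":[0.25,-1.39,-1.41],"dr":[0,0,0]},{"dp":[0.18,-1.04,-1.06],"dr":[0,0,0]},{"dp":[0,0,0],"dr":[0,0,0]},{"dp":[0,0,0],"dr":[0,0,0]}]'
python3 - <<'E'
from h import *
p=env.read_camera('wrist');save(p,'w9.png');q(p,['cell_head'])
for c in['side']:
    p=env.read_camera(c);q(p,['cell','cell_head']);save(p,c+'9.png')
a=cv2.imread('pics/side9.png')[150:300,250:400];b=cv2.imread('pics/w9.png')
cv2.imwrite('pics/c9.png',np.hstack([cv2.resize(a,(360,360)),cv2.resize(b,(440,360))]))
E
```

```text
t: 21.4
eef_pos: [0.5395, -0.016, 0.1465]
orientation: [180.0, 44.7, 99.8]
ft_force: [-0.5, 0.6, 1.1]
finger_gap: 0.0853
grip_force: 0.0
cell_head pt [ 0.5397 -0.0096  0.1504] 0.94 [316. 318.]
cell_head pt [ 0.2632 -0.367   0.0282] 0.77 [ 13. 299.]
cell pt [ 0.4621 -0.3853  0.0261] 0.73 [305. 360.]
cell pt [ 0.5539 -0.1122  0.0378] 0.67 [334. 273.]
cell pt [ 0.342  -0.2442  0.0269] 0.64 [257. 316.]
cell_head pt [ 0.5358 -0.0039  0.1492] 0.98 [325. 219.]
cell_head pt [ 0.2593 -0.3628  0.0247] 0.9 [221. 357.]
cell_head pt [0.2931 0.0815 0.0305] 0.82 [245. 234.]
```

View pics/c9.png

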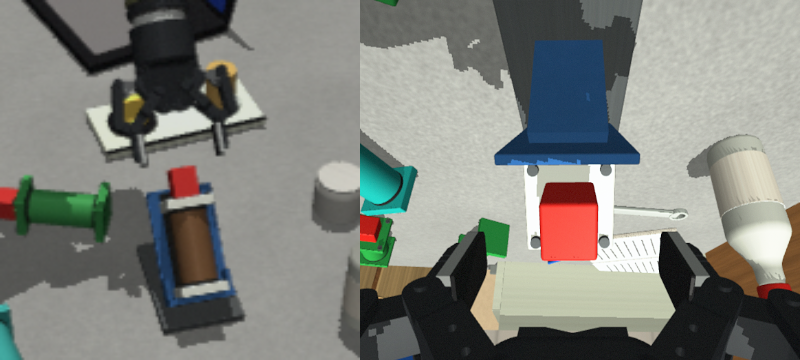

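```bash
python3 -m creep '[{"dp":[0.08,-0.5,-0.7],"dr":[0,0,0]},{"dp":[0.08,-0.5,-0.7],"dr":[0,0,0]},{"dp":[0.08,-0.4,-0.6],"dr":[0,0,0]},{"dp":[0,0,0],"dr":[0,0,0]},{"dp":[0,0,0],"dr":[0,0,0]}]'
python3 -m creep '[{"dp":[0,0,0],"dr":[0,0,0]},{"dp":[0,0,0],"dr":[0,0,0]},{"dp":[0,0,0],"dr":[0,0,0]},{"dp":[0,0,0],"dr":[0,0,0]},{"dp":[0,0,0],"dr":[0,0,0]},{"dp":[0,0,0],"dr":[0,0,0]},{"dp":[0,0,0],"dr":[0,0,0]},{"dp":[0,0,0],"dr":[0,0,0]}]' 0 60
python3 - <<'E'
from h import *
p=env.read_camera('wrist');q(p,['cell','cell_head'])
print(env.get_state()['torque'])
E
```

```text
t: 22.07
eef_pos: [0.5414, -0.029, 0.1251]
orientation: [-179.8, 44.8, 100.1]
ft_force: [0.4, 0.4, -0.4]
finger_gap: 0.0856
grip_force: 0.0
t: 22.73
eef_pos: [0.5417, -0.0284, 0.1265]
orientation: [-180.0, 44.8, 100.0]
ft_force: [-3.9, 2.7, 5.2]
finger_gap: 0.0291
grip_force: 59.7
cell pt [ 0.2184 -0.5089  0.0282] 0.93 [ 10. 345.]
cell pt [ 0.4589 -0.3911  0.0234] 0.62 [189. 325.]
cell pt [ 0.3427 -0.2399  0.0305] 0.6 [ 32. 271.]
cell_head pt [ 0.5405 -0.0063  0.1511] 0.81 [322. 369.]
[ 0.16821106  0.71580087 -0.55633511]
```

```bash
python3 -m creep '[{"dp":[0,0,0.5],"dr":[0,0,0]},{"dp":[0,0,1],"dr":[0,0,0]},{"dp":[0,0,2],"dr":[0,0,0]},{"dp":[0,0,3],"dr":[0,0,0]},{"dp":[0,0,3],"dr":[0,0,0]},{"dp":[0,0,3],"dr":[0,0,0]},{"dp":[0,0,1.5],"dr":[2,0.35,0]}]' 0 80
python3 -m creep '[{"dp":[0.4,1.8,0],"dr":[5.3,0.93,0]},{"dp":[0.4,1.8,0],"dr":[5.3,0.93,0]},{"dp":[0.4,1.8,0],"dr":[5.3,0.93,0]},{"dp":[0.4,1.8,0],"dr":[5.3,0.93,0]},{"dp":[0.4,1.8,0],"dr":[5.3,0.93,0]},{"dp":[0.4,1.8,0],"dr":[5.3,0.93,0]},{"dp":[0.4,1.8,0],"dr":[5.3,0.93,0]},{"dp":[0.4,1.8,0],"dr":[5.3,0.93,0]},{"dp":[0,0,0],"dr":[0,0,0]},{"dp":[0,0,0],"dr":[0,0,0]}]'
python3 - <<'E'
from h import *
s=env.get_state();print(s['eef_pos'],s['joint_pos'].round(1))
P={}
for c in('side','scene'):
    p=env.read_camera(c);q(p,['cell','cell_head','pedestal_top','station']);save(p,c+'10.png')
    hsv=cv2.cvtColor(p['image'],cv2.COLOR_RGB2HSV)
    for z,u,v in((.074,342,178.8),) if c=='side' else ((.074,485,285.75),): print('ray',ray(p,u,v,z))
a=cv2.imread('pics/side10.png')[130:230,270:370];b=cv2.imread('pics/scene10.png')[200:300,420:520]
cv2.imwrite('pics/c10.png',np.hstack([cv2.resize(a,(400,400),interpolation=3),cv2.resize(b,(400,400),interpolation=3)]))
E
```

```text
t: 23.47
eef_pos: [0.5429, -0.028, 0.2697]
orientation: [179.7, 42.7, 99.9]
ft_force: [0.7, -0.1, -3.7]
finger_gap: 0.0292
grip_force: 79.3
t: 24.3
eef_pos: [0.574, 0.1142, 0.2659]
orientation: [-180.0, -0.1, 100.0]
ft_force: [-0.4, 0.0, -3.8]
finger_gap: 0.0289
grip_force: 79.6
[0.57404925 0.11418639 0.26590402] [ 5.900e+00 -2.100e+00  1.008e+02  1.000e-01  8.140e+01 -4.000e+00]
cell pt [0.5689 0.1147 0.1427] 0.92 [333. 195.]
cell pt [ 0.3421 -0.2434  0.0281] 0.76 [257. 316.]
cell pt [ 0.4615 -0.3817  0.0249] 0.73 [305. 359.]
cell_head pt [0.2971 0.0825 0.0285] 0.96 [246. 234.]
cell_head pt [0.5774 0.1184 0.2991] 0.93 [337. 149.]
cell_head pt [ 0.2883 -0.0964  0.032 ] 0.89 [240. 275.]
pedestal_top pt [0.6159 0.3018 0.0752] 0.71 [342. 178.]
station pt [ 0.5474  0.2847 -0.005 ] 0.93 [322. 201.]
station pt [0.4857 0.2613 0.0468] 0.38 [304. 193.]
ray [0.61616402 0.29863199 0.074     ]
cell pt [0.5762 0.1151 0.1472] 0.89 [414. 252.]
cell pt [ 0.3404 -0.2427  0.0326] 0.89 [282. 184.]
cell pt [ 0.2194 -0.5127  0.0281] 0.76 [196. 142.]
cell_head pt [ 0.2595 -0.3677  0.0281] 0.85 [243. 157.]
cell_head pt [0.5741 0.116  0.2939] 0.84 [423. 220.]
cell_head pt [0.2975 0.082  0.0291] 0.69 [400. 182.]
pedestal_top pt [0.6149 0.2977 0.0745] 0.64 [484. 286.]
ray [0.61340289 0.30085796 0.074     ]
```

View pics/c10.png

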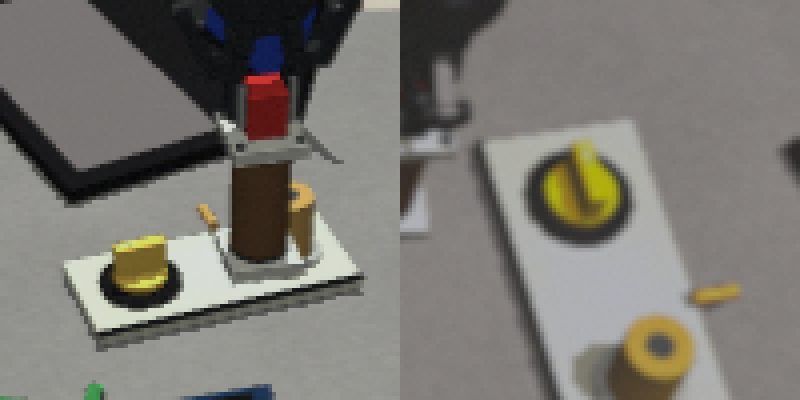

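The cell hangs upright by the head. The knob bar is aligned with the station (off), and the pedestal hole is at scene crop (660,345). I'll move over the pedestal and hover close.

```bash
python3 -m creep '[{"dp":[0.5,2.2,0],"dr":[0,0,0]},{"dp":[0.6,2.8,0],"dr":[0,0,0]},{"dp":[0.6,2.8,0],"dr":[0,0,0]},{"dp":[0.6,2.8,0],"dr":[0,0,0]},{"dp":[0.6,2.8,0],"dr":[0,0,0]},{"dp":[0.6,2.6,0],"dr":[0,0,0]},{"dp":[0.5,1.7,-1],"dr":[0,0,0]},{"dp":[0.07,0.9,-2],"dr":[0,0,0]},{"dp":[0,0,-2],"dr":[0,0,0]},{"dp":[0,0,-1],"dr":[0,0,0]}]'
python3 -m creep '[{"dp":[0,0,0],"dr":[0,0,0]},{"dp":[0,0,0],"dr":[0,0,0]},{"dp":[0,0,0],"dr":[0,0,0]}]'
python3 - <<'E'
from h import *
for c in('side','scene'):
    p=env.read_camera(c);q(p,['cell','cell_head','pedestal_top']);save(p,c+'11.png')
    for w in ((.6147,.3003,.074),):print(px(p,w))
a=cv2.imread('pics/side11.png')[120:220,290:390];b=cv2.imread('pics/scene11.png')[220:320,430:530]
cv2.imwrite('pics/c11.png',np.hstack([cv2.resize(a,(400,400),interpolation=3),cv2.resize(b,(400,400),interpolation=3)]))
E
```

```text
t: 25.63
eef_pos: [0.6135, 0.3018, 0.2027]
orientation: [-179.8, -0.3, 100.1]
ft_force: [-0.6, -0.8, -4.3]
finger_gap: 0.0287
grip_force: 79.6
t: 25.88
eef_pos: [0.6155, 0.3013, 0.2077]
orientation: [179.9, -0.3, 99.9]
ft_force: [0.8, -0.1, -2.0]
finger_gap: 0.0289
grip_force: 79.6
cell pt [ 0.4604 -0.3859  0.0263] 0.95 [304. 360.]
cell pt [0.4454 0.0542 0.027 ] 0.95 [294. 239.]
cell pt [ 0.3432 -0.2409  0.0254] 0.73 [257. 315.]
cell_head pt [ 0.2907 -0.0956  0.028 ] 0.96 [241. 276.]
cell_head pt [0.617  0.3015 0.239 ] 0.91 [344. 135.]
cell_head pt [ 0.3836 -0.5235  0.0289] 0.81 [271. 415.]
pedestal_top pt [0.6161 0.3022 0.073 ] 0.95 [342. 178.]
pedestal_top pt [ 0.5398 -0.0455 -0.0019] 0.37 [327. 267.]
[342. 179.]
cell pt [0.6167 0.3021 0.0905] 0.96 [487. 284.]
cell pt [0.4468 0.052  0.0273] 0.63 [386. 227.]
cell pt [ 0.345  -0.2398  0.0319] 0.6 [283. 185.]
cell_head pt [ 0.2597 -0.3699  0.03  ] 0.92 [242. 157.]
cell_head pt [ 0.3866 -0.5173  0.0282] 0.91 [182. 190.]
cell_head pt [0.6145 0.3002 0.2387] 0.89 [502. 256.]
pedestal_top pt [0.6117 0.3    0.0726] 0.69 [485. 285.]
[485. 286.]
```

View pics/c11.png

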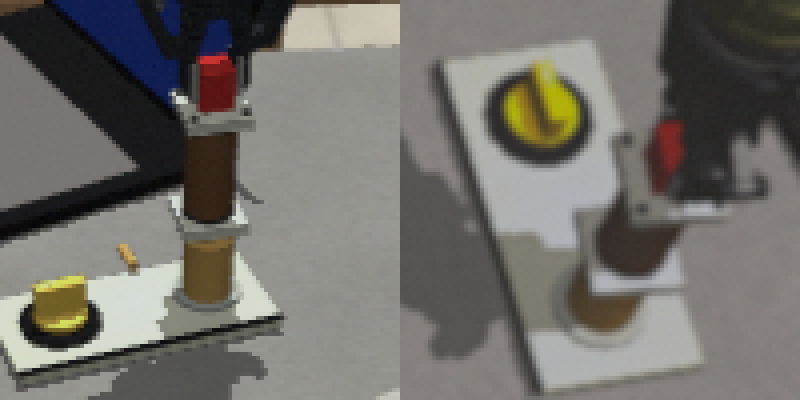

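The base flange (crop 175–247) is centred over the pedestal (185–235), and the cell is vertical. Lowering gently.

```bash
python3 -m creep '[{"dp":[-0.05,-0.05,-0.3],"dr":[0,0,0]},{"dp":[0,0,-0.3],"dr":[0,0,0]},{"dp":[0,0,-0.2],"dr":[0,0,0]},{"dp":[0,0,-0.2],"dr":[0,0,0]},{"dp":[0,0,-0.1],"dr":[0,0,0]},{"dp":[0,0,0],"dr":[0,0,0]},{"dp":[0,0,0],"dr":[0,0,0]}]'
python3 -m creep '[{"dp":[0,0,-0.1],"dr":[0,0,0]},{"dp":[0,0,-0.1],"dr":[0,0,0]},{"dp":[0,0,0],"dr":[0,0,0]}]'
python3 -m creep '[{"dp":[0,0,-0.1],"dr":[0,0,0]},{"dp":[0,0,0],"dr":[0,0,0]}]'
```

```text
t: 26.87
eef_pos: [0.6142, 0.301, 0.195]
orientation: [180.0, -0.3, 100.0]
ft_force: [0.9, 0.1, -3.0]
finger_gap: 0.0289
grip_force: 79.7
t: 27.12
eef_pos: [0.6145, 0.3011, 0.194]
orientation: [179.9, -0.3, 100.0]
ft_force: [-1.4, -0.4, -0.1]
finger_gap: 0.029
grip_force: 80.2
t: 27.28
eef_pos: [0.6145, 0.3012, 0.194]
orientation: [179.9, -0.3, 100.0]
ft_force: [-2.3, -0.2, 4.6]
finger_gap: 0.0289
grip_force: 80.8
```

Supported, with about 8 N on the pedestal. Releasing and retreating straight up.

```bash
python3 -m creep '[{"dp":[0,0,0],"dr":[0,0,0]},{"dp":[0,0,0],"dr":[0,0,0]},{"dp":[0,0,0],"dr":[0,0,0]},{"dp":[0,0,0],"dr":[0,0,0]},{"dp":[0,0,0],"dr":[0,0,0]}]' 0.8 40
python3 -m creep '[{"dp":[0,0,0.5],"dr":[0,0,0]},{"dp":[0,0,1],"dr":[0,0,0]},{"dp":[0,0,2],"dr":[0,0,0]},{"dp":[0,0,3],"dr":[0,0,0]},{"dp":[0,0,3],"dr":[0,0,0]},{"dp":[-1,-0.5,3],"dr":[0,0,0]},{"dp":[-2,-1,1],"dr":[0,0,0]},{"dp":[-2,-1,0],"dr":[0,0,0]},{"dp":[0,0,0],"dr":[0,0,0]},{"dp":[0,0,0],"dr":[0,0,0]}]'
python3 - <<'E'
from h import *
for c in('side','scene'):
    p=env.read_camera(c);q(p,['cell','cell_head','bottle','tin','wrench']);save(p,c+'12.png')
a=cv2.imread('pics/side12.png')[80:380,180:480];b=cv2.imread('pics/scene12.png')[150:350,330:530]
cv2.imwrite('pics/c12.png',np.hstack([cv2.resize(a,(400,400),interpolation=3),cv2.resize(b,(400,400),interpolation=3)]))
E
```

```text
t: 27.7
eef_pos: [0.6142, 0.3009, 0.1918]
orientation: [180.0, -0.3, 100.0]
ft_force: [0.0, 0.2, 0.1]
finger_gap: 0.0683
grip_force: 0.0
t: 28.53
eef_pos: [0.564, 0.2759, 0.3289]
orientation: [179.8, -0.4, 100.0]
ft_force: [0.5, -0.0, -0.1]
finger_gap: 0.068
grip_force: 0.0
cell pt [0.6102 0.3025 0.0707] 0.94 [340. 179.]
cell pt [ 0.2246 -0.5107  0.0324] 0.86 [198. 413.]
cell pt [ 0.3409 -0.2438  0.024 ] 0.82 [257. 317.]
cell_head pt [0.6174 0.3067 0.2219] 0.92 [343. 139.]
cell_head pt [ 0.3869 -0.5198  0.0316] 0.86 [273. 413.]
cell_head pt [ 0.258  -0.3652  0.0256] 0.83 [220. 357.]
bottle pt [ 0.7557 -0.1209 -0.0015] 0.66 [403. 282.]
bottle pt [0.6146 0.2984 0.0752] 0.24 [342. 179.]
tin pt [ 7.515e-01  7.290e-02 -6.000e-04] 0.91 [390. 237.]
wrench pt [ 6.946e-01 -2.953e-01 -6.000e-04] 0.95 [393. 331.]
cell pt [ 0.2198 -0.5136  0.0254] 0.94 [196. 142.]
cell pt [0.616  0.3016 0.0777] 0.93 [486. 286.]
cell pt [0.4484 0.0517 0.0276] 0.69 [386. 228.]
cell_head pt [0.3013 0.0842 0.0279] 0.86 [400. 183.]
cell_head pt [ 0.2907 -0.1059  0.0291] 0.83 [333. 174.]
cell_head pt [ 0.2575 -0.3679  0.028 ] 0.82 [243. 157.]
bottle pt [ 0.7495 -0.1287 -0.0014] 0.71 [306. 331.]
tin pt [0.7506 0.0766 0.0028] 0.92 [388. 339.]
wrench pt [ 6.972e-01 -2.956e-01  3.000e-04] 0.63 [243. 305.]
```

View pics/c12.png

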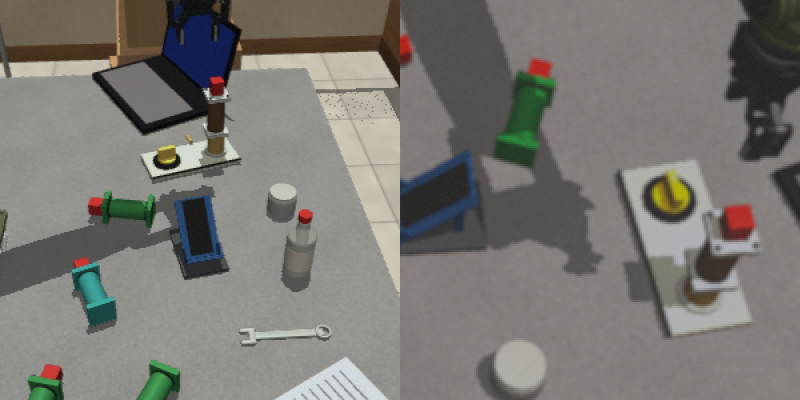

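The cell stands upright on the pedestal at crop (215,115). The bar is at its stop, the bystanders haven't moved, and the gripper is clear. Handing in.

```bash
python3 -c "
from plant import env
print(env.hand_in())"
```

```text
the job is handed in; nothing more can be done
None
```

I turned the pressure knob anticlockwise to its stop, seated the cell in the rest, regripped it by its red head, stood it upright and centred on the pedestal, and handed the job in at about 29 s; no verdict came back.

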